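# Open a self-closing bayonet sampling port with its lance

## Robot

A 6-joint arm with a two-finger parallel gripper is mounted at the origin on a cart in front of the work surface, level with it; the furniture and walls round the work are solid. World frame = base frame: x ahead of the robot, y to its left, z up, the work surface at z = 0. Lengths are in m, angles in degrees, forces in N, time in s.
With the tool pointing down it reaches from about 0.375 to 0.75 m from the base axis. Payload 9 kg.
Tool frame: the origin (TCP) lies where the fingers leave the gripper's body, on its centre line; the fingertips stand 73 mm ahead of it and the grasp point (between the pads) lies 54 mm ahead of it (robot.tip_reach is the distance from the TCP to the fingertips, in m); z points along the fingers, y is the line along which they close (so a half turn about z gives the same grasp; the last joint's range is limited). The gripper opens to 85 mm and grips with 20 to 120 N. Pads are 22 mm wide; open, the fingers measure 114 mm over their backs; the gripper's body (76 mm by 85 mm) begins 54 mm behind the grasp point. The pads swing forward as they close: fully open they stand 13 mm farther back than shut.
Start: joints at [-84.952, 5.964, 5.575, 89.605, 0, 77.527], TCP at [0.181, -0.572, 0.304] pointing down, gripper open.
Joint ranges: [-171.21, 171.21], [-48.23, 106.86], [-62.78, 66.21], [-105.2, 120.99], [-86.42, 89.51], [-180, 180]. Speed limits (degrees/s): [127.2, 127.2, 147.25, 180, 180, 180].

## Interface

Orientations are given as [roll, pitch, yaw] about the fixed x, y, z axes, in that order (R = Rz(yaw) Ry(pitch) Rx(roll)).
In Python, from plant import robot gives the robot as it stands. Calls block until the motion is done:
- robot.move_pose(position, orientation): joint-space move of the TCP to a pose.
- robot.line_to(position, vel=0.15, rotation=None, guard=None): straight line of the TCP; rotation=None keeps the orientation; vel is the mean speed in m/s. With guard (N) it stops when the force on the tool has changed by that much, and returns True; else False.
- robot.goto_joints(angles): joint-space move.
- robot.set_gripper(opening): finger opening in m; the grip force is fixed at half the most; returns when the fingers have stopped.
- robot.pause(seconds).
- robot.ik(position, orientation): joint angles nearest the present ones, or None.
- robot.observe(): the state.
- robot.grab_frame(name): name is "scene" or "top" or "wrist"; returns the picture (420x560x3 uint8, blue, green, red); there is no depth.
- robot.get_calibration(name): a dict with "vertical_fov" (degrees; the focal length in pixels is half the picture's height over the tangent of half this angle, whatever the lens; pixels are square), "cx", "cy" (the principal point, pixels), "k1" (the pictures are not rectified: a ray, as slopes to the right and down, at radius r is drawn at 1 + k1 r^2 times it, then the intrinsics apply), "rvec" (rotation vector, rad) and "tvec" (3), from world to camera coordinates, as OpenCV has them. Camera axes: x right, y down, z forward; pixel columns grow to the right and rows downward; lengths in m; the calibration is good to about 2 mm. A picture is of the moment at which its call begins: read the wrist's pose just before it. get_calibration takes no time and is no camera call; for the wrist camera it gives the pose at the moment of the call.
A pose or a line that the arm cannot do raises robot.IKError and nothing moves.
- robot.job_done(): hands the job in; it is judged then, once.
The state is a dict: "time": time; "q": joint angles; "qvel": joint speeds; "joint_torque": joint torques, N m; "tool_pos": TCP position; "tcp_rot": TCP orientation; "ft_force": force on the tool from outside, world axes, zero at the start; "torque": the same for the moment, N m; "gripper_width": finger opening in m; "gripper_force": force on a finger pad.
Only numpy, scipy, OpenCV 4.12 (cv2) and the standard library are available. Lean on these libraries where they do the work, as an engineer would, in place of code of your own. Each camera call takes 0.05 s, during which the arm holds its last target. There are 200 camera calls.

## Task

Open the steel vessel's self-closing sampling port: pull the lance with the paddle-shaped handle up out of the rack, lower it into the bayonet port on the lid with its lugs in the notches, press it down against the spring until its shoulder is on the port's face, and turn it a quarter turn clockwise (from above) to the stop. Finish while still holding it there, upright, pressed in and turned, because the port shuts when let go. Leave the round-knobbed plug in the rack and do not disturb the vial and the small bottle standing beside the vessel.

Things in the scene. Friction and masses are not known exactly. Their poses are not given: they have to be found in the camera images.
- lance: Sampling lance, loose, 157 mm long, about 0.16 kg, upright in the rack. Origin at its lower tip, z up along its axis. Steel stem 10 mm thick up to z 64 mm, then a thicker collar with two lugs, a shoulder disc 39 mm across (z 85 to 89), a dark grey paddle handle (z 89 to 139) and a small steel nipple 14 mm thick (z 139 to 157). Lugs point along +x and -x; the same after half a turn.
- lance_grip (a point): Point on the lance's axis in mid-handle, 118 mm above its tip, a good height to grip. Axes as the lance's. The handle is 40 mm along x and 28 mm thick along y, 50 mm tall; grip it across the 28 mm (flats face +y and -y), so its broad direction points along the lugs.
- lance_shoulder (a point): Point on the lance's axis at the underside of its shoulder disc, 85 mm above the tip. Axes as the lance's. Below it is the collar, 24 mm thick, 64 to 85 mm above the tip; its two lugs, at +x and -x, stand from 64 to 76 mm, reach 18.5 mm from the axis and are 8 mm wide along y, with a 1.5 mm chamfer below.
- vessel: Fixed stainless steel vessel, 136 mm across, with screwed lid, on a bench plate 146 mm square. Origin under its centre on the worktop, z up. Lid top at z 106 mm, screw heads to 113 mm; in its middle the round bayonet port, 68 mm across, face at z 120 mm. A pipe stub sticks out level on its +x side, to 94 mm from the axis at z 55 mm. Notches of the port lie along x.
- port_mouth (a point): Centre of the port's opening, on its face, 120 mm above the worktop. Axes as the vessel's. Opening: bore 27 mm across with two notches at +x and -x, 11 mm wide, reaching 20.5 mm from the axis, 2 mm chamfer round the top edge. The face plate is 6 mm thick; the lugs can turn underneath it.
- seat_press (a joint): How far the spring seat in the port is pushed down, m; 0 at rest, end 0.013. The lugs meet it with the shoulder 10 mm above the face; they come free under the face plate with the shoulder 3 mm above (0.007); shoulder on the face: 0.010. Spring 5 N at first, 13 N with the shoulder on the face; it pushes the lance back up when let go.
- valve_turn (a joint): Turn of the valve rotor in the port, rad, clockwise from above: 0 closed, 1.42 open at the stop. The lugs drive it after about 0.13 rad of play (0.03 to 0.25), so the lance turns about 1.55 rad to the stop. A return spring of 0.07 N m at first, 0.2 N m at the stop, turns it back when let go.
- rack: Fixed rack, 66 by 186 mm (long side along y), origin under its centre on the worktop. Top plate 8 mm thick, upper side at z 76 mm, 16 mm holes at y -55, 0 and +55 mm. Lance in one end hole, plug in the other, collars resting on the plate, tips 12 mm above the worktop; middle hole empty. Behind it the fixed water bath, 226 mm tall: front at world x 0.57, y -0.29 to 0.08.
- plug: Blanking plug, loose, 118 mm long, in the other end hole of the rack; it stays there. Same stem, collar and shoulder disc as the lance, but no lugs, and a round dark grey knob 35 mm across. Origin at its lower tip.
- vial: Glass vial with a white cap, loose, 52 mm across and 97 mm tall, between rack and vessel; origin under its centre. Not to be disturbed.
- bottle: Small white plastic bottle with ribbed cap, loose, 46 mm across and 90 mm tall, left of the vessel; origin under its centre. Not to be disturbed.

How it is judged (in metres and radians):
On the way, in this order (a step that is already met when the one before it is completed fails the run):
1. the lance is lifted out of the rack, its tip clear above the rack's top plate (height (world z) of lance above 0.08 m and contact force between the fingers and lance above 1 N), for 0.1 s.
2. the lance stands in the port with its lugs through the notches, pushed in against the spring, before the valve is turned (horizontal distance between lance_shoulder and port_mouth below 0.004 m and value of joint seat_press above 0.006 m and value of joint valve_turn below 0.3 rad and z of lance_shoulder in the frame of port_mouth below 0.005 m), for 0.1 s.
3. the valve is turned open (value of joint valve_turn above 1.2 rad and horizontal distance between lance_shoulder and port_mouth below 0.004 m), for 0.2 s.
At the end, for the whole second after the job is handed in: Lance in the port: within 4 mm of its axis, upright within 0.08 rad, shoulder under 5 mm above the face, seat pressed over 5 mm, valve over 1.2 rad, still, and gripped with over 2 N. Plug moved under 20 mm and upright; vial, bottle moved under 30 mm (all of step 3 and value of joint seat_press above 0.005 m and z of lance_shoulder in the frame of port_mouth below 0.005 m and angle between the z axis of lance and the z axis of vessel, either way round below 0.08 rad and contact force between the fingers and lance above 2 N and linear speed of lance below 0.02 m/s and distance of plug from where it was at the start of the episode below 0.02 m and angle between plug's own z axis and vertical below 0.15 rad and distance of each of vial, bottle from where it was at the start of the episode below 0.03 m); the arm keeps its last pose, push and grip.
It fails at once if the blanking plug is lifted or pushed out of its place (distance of plug from where it was at the start of the episode above 0.025 m).
It fails at once if vial or bottle is knocked over or pushed away (distance of any of vial, bottle from where it was at the start of the episode above 0.04 m or angle between any of vial, bottle's own z axis and vertical above 0.4 rad).
It also fails if it takes over 56 s, if anything falls off the work surface, if the arm or the gripper's body presses on something with over 40 N, if the wrist force passes 120 N, or if a joint passes its speed limit or range.

## Working session

There is one attempt and no reset: what is moved stays moved. The work goes in short steps, each a Python script; the robot and the scene stay as the last script left them, time stands still between calls to the robot, and variables do not carry over. Pictures are saved under pics/ and viewed, at most 10 in all, crops included, and the job is handed in when it is done.

```bash
ls; mkdir -p pics; python3 - <<'E'
from plant import robot
import cv2
for n in("scene","top","wrist"):
    c=robot.get_calibration(n); print(n,c)
    cv2.imwrite(f"pics/{n}0.png",robot.grab_frame(n))
o=robot.observe();print(o)
E
```

```text
pics
scene {'vertical_fov': 42.185206280632116, 'cx': 288.86343566373836, 'cy': 210.6492338278292, 'k1': -0.17930939753461222, 'rvec': array([ 2.01688751, -0.32047715,  0.1807183 ]), 'tvec': array([-0.47935129,  0.19813842,  1.39929799])}
top {'vertical_fov': 47.560844972421506, 'cx': 281.28679325367193, 'cy': 216.08177630862633, 'k1': -0.08011266106102652, 'rvec': array([ 2.14814211, -2.052259  ,  0.23114416]), 'tvec': array([0.09120497, 0.54481193, 1.37395933])}
wrist {'vertical_fov': 61.114326267029504, 'cx': 280.66932593927316, 'cy': 208.66457311702231, 'k1': 0.0022936533839661238, 'rvec': array([-2.34695911,  1.718765  ,  0.24206147]), 'tvec': array([-0.5993829 , -0.0353081 ,  0.37878555])}
{'time': 0.15, 'q': array([-8.49513709e+01,  5.99170216e+00,  5.53800437e+00,  8.96044415e+01,
        1.50466888e-03,  7.75273624e+01]), 'qvel': array([ 0.08959052, -0.07491252,  0.05381962,  0.01260646,  0.0951632 ,
        0.02075761]), 'joint_torque': array([ 3.10926065e-03, -5.57357061e+01,  5.04006743e+01,  1.25101468e-02,
       -3.30148350e-04,  2.14965223e-05]), 'tool_pos': array([ 0.18064163, -0.57197787,  0.3032981 ]), 'tcp_rot': array([-1.79943558e+02, -1.40256969e-02,  1.75212590e+01]), 'ft_force': array([ 0.37710743,  0.16724888, -0.36795092]), 'torque': array([-0.00152747, -0.02286278,  0.0728856 ]), 'gripper_force': 0.0, 'gripper_width': 0.08531076422881768}
```

View pics/top0.png

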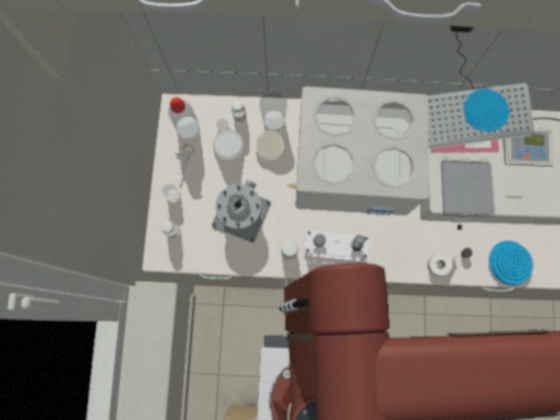

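View pics/scene0.png

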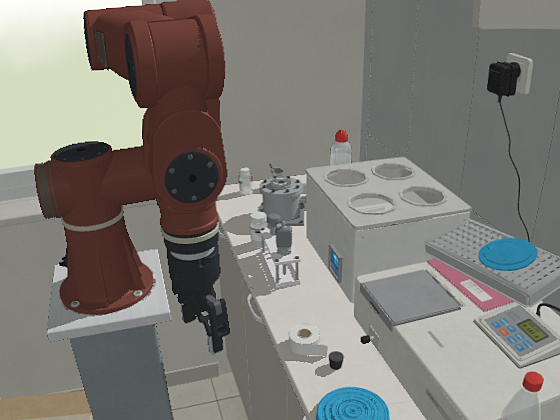

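The top view shows the rack near (337,246), with knobs at (320,240) and (358,243), and the vessel near (240,207). The vial is near (290,250) and the bottle near (170,230). In the scene view the rack is near (287,262). I'll zoom in on both.

```bash
cat > h.py <<'E'
import numpy as np, cv2
def cam(c,shape=(420,560)):
    f=shape[0]/2/np.tan(np.radians(c["vertical_fov"]/2))
    K=np.array([[f,0,c["cx"]],[0,f,c["cy"]],[0,0,1.]])
    return K,np.array([c["k1"],0,0,0,0.]),np.array(c["rvec"],float),np.array(c["tvec"],float)
def ray(c,uv):
    K,d,rv,t=cam(c); R=cv2.Rodrigues(rv)[0]
    p=cv2.undistortPoints(np.array(uv,float).reshape(-1,1,2),K,d).reshape(-1,2)
    return -R.T@t,np.c_[p,np.ones(len(p))]@R
def onz(c,uv,z):
    o,d=ray(c,uv); return o+d*((z-o[2])/d[:,2])[:,None]
def proj(c,P):
    K,d,rv,t=cam(c); return cv2.projectPoints(np.array(P,float).reshape(-1,1,3),rv,t,K,d)[0].reshape(-1,2)
E
python3 - <<'E'
from plant import robot
from h import *
c=robot.get_calibration("top")
for n,p,z in(("rack",(337,246),.076),("k1",(320,240),.12),("k2",(358,243),.12),("vessel",(240,207),.12),("vial",(290,250),.097),("bottle",(170,229),.09)): print(n,onz(c,[p],z))
a=cv2.imread("pics/top0.png")[165:285,150:390]; b=cv2.imread("pics/scene0.png")[155:305,225:345]
a=cv2.resize(a,None,fx=3.3,fy=3.3,interpolation=cv2.INTER_CUBIC)
cv2.imwrite("pics/a.png",a)
cv2.imwrite("pics/b.png",cv2.resize(b,None,fx=4,fy=4,interpolation=cv2.INTER_CUBIC))
E
```

```text
rack [[ 0.45403183 -0.05203825  0.076     ]]
k1 [[0.4618028  0.00177872 0.12      ]]
k2 [[ 0.45796768 -0.10703089  0.12      ]]
vessel [[0.54822995 0.23619481 0.12      ]]
vial [[0.43269853 0.08587564 0.097     ]]
bottle [[0.47961033 0.44125246 0.09      ]]
```

View pics/a.png

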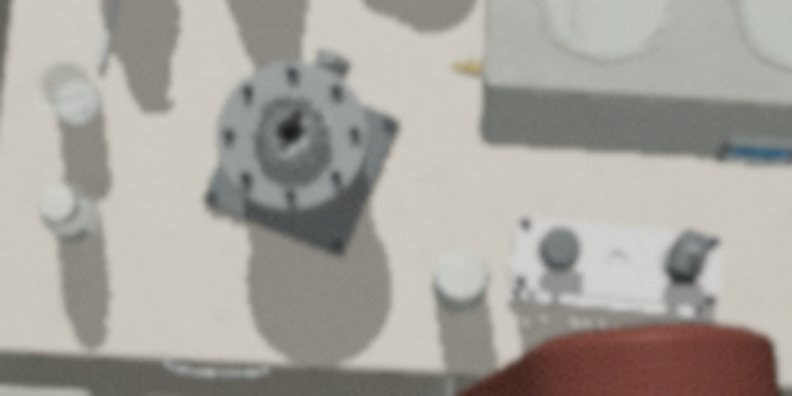

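View pics/b.png

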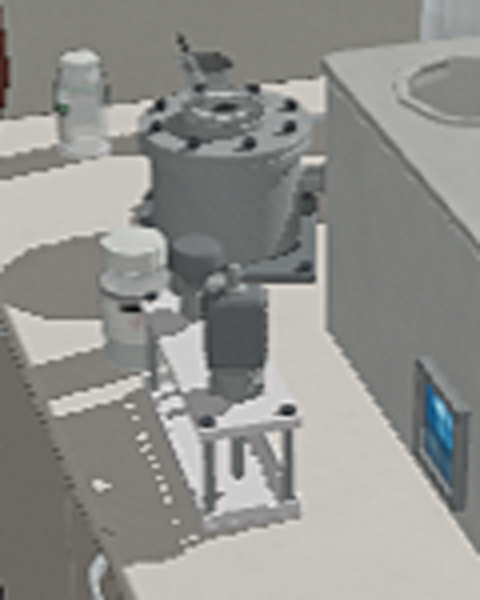

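The lance with the paddle handle and nipple is in the −y hole, at crop (690,255). The round knob is at (560,248). The vessel's stub points toward (333,62) in the crop, so the vessel yaw is roughly −30°. Next I'll take wrist views.

```bash
python3 - <<'E'
from plant import robot
from h import *
from scipy.spatial.transform import Rotation as Ro
def camtool():
    o=robot.observe(); c=robot.get_calibration("wrist"); R=cv2.Rodrigues(c["rvec"])[0]
    T=Ro.from_euler("xyz",o["tcp_rot"],degrees=True).as_matrix()
    return T.T@(-R.T@c["tvec"]-o["tool_pos"]), T.T@R[2], T.T@R[0]
ct,ax,xr=camtool(); print(ct,ax,xr)
def view(P,z,yaw,name):
    T=Ro.from_euler("xyz",[180,0,yaw],degrees=True).as_matrix()
    off=T@ct; a=T@ax; h=z+off[2]-P[2]
    pos=np.array([P[0]-off[0]-a[0]/-a[2]*h,P[1]-off[1]-a[1]/-a[2]*h,z])
    print(name,pos,robot.ik(pos,[180,0,yaw]))
    robot.move_pose(pos,[180,0,yaw]); robot.pause(.3)
    np.save(f"pics/{name}.npy",robot.get_calibration("wrist"),allow_pickle=True)
    im=robot.grab_frame("wrist"); cv2.imwrite(f"pics/{name}.png",im)
view([.458,-.107,.13],.38,0,"wl")
view([.548,.236,.12],.38,0,"wv")
print(robot.observe()["time"])
E
```

```text
[ 0.07006484  0.00012951 -0.06970793] [-2.74162997e-01 -4.13815966e-04  9.61683149e-01] [5.46176786e-04 9.99999679e-01 5.86011410e-04]
wl [ 0.47907962 -0.10700806  0.38      ] [-27.89932344 -11.15203384  -3.07840158  98.07363225   0.
 152.10067656]
wv [0.57193048 0.23598764 0.38      ] [  10.33052297   11.35370376   19.45196492   98.09826116    0.
 -169.66947703]
7.475
```

View pics/wl.png

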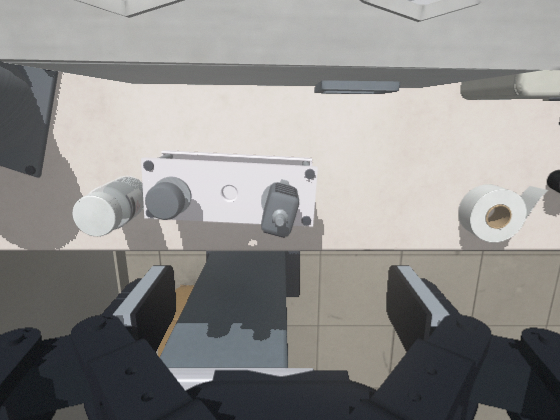

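View pics/wv.png

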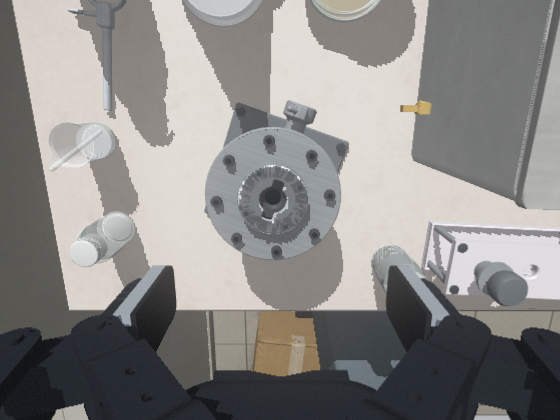

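In wl.png the lance nipple is near (280,218), the middle hole near (230,193) and the plug knob near (165,200). In wv.png the port centre is near (272,198), with its notches running toward (280,183) and (266,214). I'll zoom in for precise points.

```bash
python3 - <<'E'
import cv2,numpy as np
a=cv2.imread("pics/wl.png")[165:255,240:330]; b=cv2.imread("pics/wv.png")[153:243,228:318]
cv2.imwrite("pics/z.png",np.hstack([cv2.resize(x,(396,396),interpolation=cv2.INTER_CUBIC) for x in(a,b)]))
E
```

```text
(no output)
```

View pics/z.png

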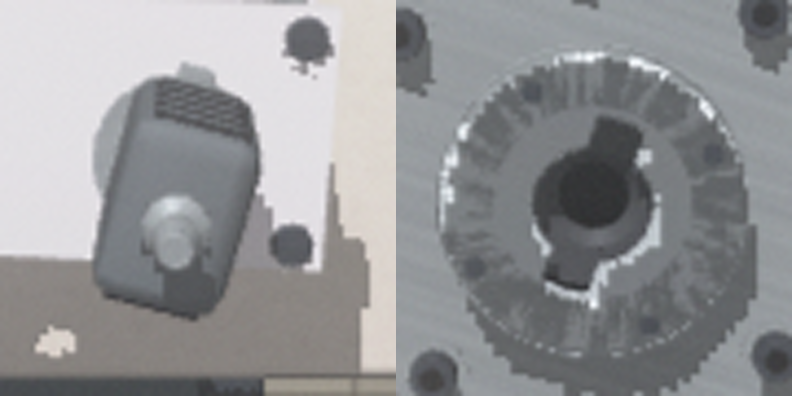

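```bash
python3 - <<'E'
from h import *
L=np.load("pics/wl.npy",allow_pickle=True).item();V=np.load("pics/wv.npy",allow_pickle=True).item()
zl=lambda u,v:(240+u/4.4,165+v/4.4); zv=lambda u,v:(228+(u-396)/4.4,153+v/4.4)
print("nipple",onz(L,[zl(174,240)],.169))
print("midhole",onz(L,[(230,193)],.076))
s=onz(L,[zl(306,40),zl(292,244),(149,166)],.078);print("screws",s)
e=onz(L,[zl(135,125),zl(97,285),zl(257,165),zl(210,315)],.148)
yw=lambda a,b:np.degrees(np.arctan2(*(a-b)[[1,0]]))
print("handle",e,yw(e[0],e[1]),yw(e[2],e[3]))
p=onz(V,[zv(594,203),zv(618,118),zv(568,288),zv(441,203),zv(747,203),zv(594,52),zv(594,355)],.12);print("port",p,yw(p[1],p[2]),np.linalg.norm(p[3]-p[4]),np.linalg.norm(p[1]-p[2]),np.linalg.norm(p[5]-p[6]))
st=onz(V,[(300,105)],.055);print("stub",st,yw(st[0],p[0]))
# port via ellipse on the lid screws
lid=onz(V,[(269,142),(312,156),(330,195),(315,234),(276,251),(237,239),(217,202),(229,160)],.112)
print("lid",lid.mean(0))
# grip foot: projected lance axis
print("circle c",[(p[3]+p[4])/2,(p[5]+p[6])/2])
t=[.458,-.107]
E
```

```text
nipple [[ 0.45969719 -0.10625312  0.169     ]]
midhole [[ 0.4600956  -0.05252551  0.076     ]]
screws [[ 0.48109875 -0.13770113  0.078     ]
 [ 0.42964913 -0.13535727  0.078     ]
 [ 0.48968584  0.03108534  0.078     ]]
handle [[ 0.47688772 -0.09848273  0.148     ]
 [ 0.44338166 -0.0904781   0.148     ]
 [ 0.46869339 -0.1227466   0.148     ]
 [ 0.43687671 -0.11354724  0.148     ]] -13.43619205091141 -16.12651420652989
port [[0.55746791 0.24344097 0.12      ]
 [0.57625147 0.23820006 0.12      ]
 [0.53809747 0.24928702 0.12      ]
 [0.55745212 0.27670222 0.12      ]
 [0.5574833  0.21017865 0.12      ]
 [0.59044377 0.2432613  0.12      ]
 [0.52240256 0.24363171 0.12      ]] -16.20304117829186 0.0665235823459264 0.0397322116686159 0.06804221103932293
stub [[0.64429117 0.21555385 0.055     ]] -17.80671677716856
lid [0.55597692 0.24348628 0.112     ]
circle c [array([0.55746771, 0.24344043, 0.12      ]), array([0.55642317, 0.2434465 , 0.12      ])]
```

```bash
python3 - <<'E'
from plant import robot
from h import *
x,y,yw=.458,-.1068,165
robot.move_pose([x,y,.29],[180,0,yw]); print(robot.observe()["q"])
robot.set_gripper(.065)
print(robot.line_to([x,y,.182],vel=.1,guard=12))
robot.set_gripper(0.0)
o=robot.observe(); print(o["gripper_width"],o["gripper_force"],o["ft_force"],o["tool_pos"],o["tcp_rot"],o["torque"])
print(robot.line_to([x,y,.34],vel=.12)); robot.pause(.2)
o=robot.observe(); print(o["time"],o["gripper_width"],o["gripper_force"],o["ft_force"],o["tool_pos"])
np.save("pics/g.npy",robot.get_calibration("wrist"),allow_pickle=True)
cv2.imwrite("pics/g.png",robot.grab_frame("wrist"))
cv2.imwrite("pics/gs.png",robot.grab_frame("scene"))
E
```

```text
[-2.90998578e+01 -1.70333845e+01 -1.75109263e+01  8.95128518e+01
  1.95094177e-03 -1.41542639e+01]
False
0.02750866722834277 59.12305533885956 [-0.72294853  0.73553906  3.5614425 ] [ 0.45823667 -0.10689199  0.18248299] [-1.79996293e+02  4.57961875e-02  1.65001417e+02] [ 0.0996047   0.08523317 -0.02967834]
False
13.4417 0.027065471998960432 58.97160887718201 [-0.77868271 -0.9713118  -1.26052023] [ 0.45786979 -0.10671511  0.33955321]
```

View pics/g.png

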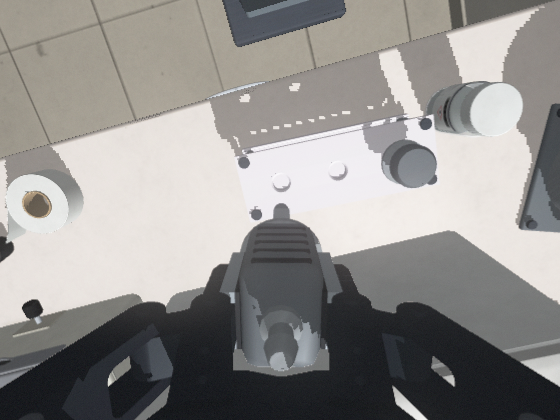

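The lance is held. Its tip shows below the handle at about (281,206), the emptied hole is at (281,181), and the plug is still in place. Now I'll check the lance's offset from the TCP.

```bash
python3 - <<'E'
from plant import robot
from h import *
C=np.load("pics/g.npy",allow_pickle=True).item()
x,y,z=robot.observe()["tool_pos"]
a=np.radians(165); ax=np.array([np.cos(a),np.sin(a)]); ay=np.array([np.sin(a),-np.cos(a)])
f=lambda p:((p[:2]-[x,y])@ax*1e3,(p[:2]-[x,y])@ay*1e3)
im=cv2.imread("pics/g.png"); print(im[196:222:2,281].tolist()); print(im[212,268:296:2].tolist())
zt=z-.1705
print("tip edge",f(onz(C,[(281,205)],zt)[0]))
print("nipple top",f(onz(C,[(281,360)],zt+.157)[0]))
print("hole",f(onz(C,[(281,181)],.076)[0]))
for s in(-4,0,4):
  P=[x+s*1e-3*ax[0],y+s*1e-3*ax[1]]
  print(s,proj(C,[[*(P+ax*.005),zt],[*P,zt+.157],[*P,.076]]).round(1).tolist())
E
python3 -c "
import cv2;a=cv2.imread('pics/g.png')[170:390,220:345];cv2.imwrite('pics/g2.png',cv2.resize(a,None,fx=2.7,fy=2.7,interpolation=2))"
```

```text
[[240, 236, 240], [241, 237, 240], [241, 236, 239], [241, 236, 240], [116, 112, 113], [117, 111, 112], [122, 118, 118], [127, 123, 123], [126, 121, 121], [125, 121, 121], [124, 121, 121], [113, 109, 109], [118, 114, 115]]
[[240, 235, 238], [240, 237, 239], [240, 236, 239], [134, 129, 129], [128, 123, 123], [125, 122, 122], [127, 123, 123], [125, 121, 120], [127, 122, 123], [128, 124, 124], [126, 123, 122], [235, 231, 234], [240, 236, 239], [240, 235, 239]]
tip edge (np.float64(3.495434028480664), np.float64(0.6445150678634323))
nipple top (np.float64(1.5877721066836243), np.float64(0.5631693659077909))
hole (np.float64(2.0671641403708136), np.float64(0.6949150290907934))
-4 [[280.1, 208.4], [279.0, 377.0], [280.3, 187.2]]
0 [[280.1, 202.9], [279.0, 364.9], [280.3, 183.1]]
4 [[280.1, 197.3], [278.9, 352.5], [280.3, 179.0]]
```

View pics/g2.png

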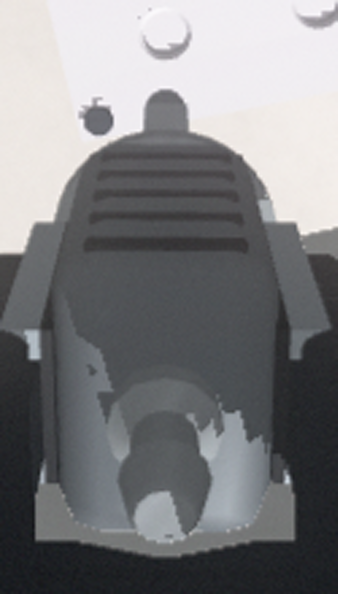

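```bash
python3 - <<'E'
from plant import robot
from h import *
yw=163.3; a=np.radians(yw); ax=np.array([np.cos(a),np.sin(a)])
p=np.array([.5568,.2434])-.0005*ax
robot.line_to([*p,.345],vel=.15,rotation=[180,0,yw])
robot.line_to([*p,.24],vel=.12); robot.pause(.3)
def s(t):
    o=robot.observe(); print(t,o["time"],o["tool_pos"],o["ft_force"],o["torque"],o["tcp_rot"][2],o["gripper_width"],o["q"][5])
s("above")
cv2.imwrite("pics/ins.png",robot.grab_frame("wrist"))
print(robot.line_to([*p,.2175],vel=.03,guard=8)); s("in")
E
```

```text
above 17.4417 [0.55745981 0.24331206 0.24046445] [ 0.15013587  0.09680463 -1.02049827] [ 0.00349229  0.02036115 -0.06469191] 163.30111626369788 0.02703833695335909 27.975776491892468
False
in 18.3917 [0.55736304 0.24326553 0.21769846] [-0.32561823  0.08114234 -1.5261884 ] [0.03340779 0.0208815  0.02378003] 163.29920042228002 0.027410065766536637 27.97519174715879
```

It went in with no contact. Now I'll press it down.

```bash
python3 - <<'E'
from plant import robot
o=robot.observe(); x,y=.55728,.24326
for z in(.213,.210,.207,.205,.2035,.2025):
    g=robot.line_to([x,y,z],vel=.03,guard=25); robot.pause(.15)
    o=robot.observe(); print(z,g,o["time"],o["tool_pos"].round(4),o["ft_force"].round(2),o["torque"].round(2),round(o["gripper_width"],4))
    if g or o["ft_force"][2]>22: break
E
```

```text
0.213 False 18.8417 [0.5577 0.2434 0.2137] [1.39 0.54 2.98] [ 0.14 -0.45 -0.03] 0.0276
0.21 False 19.2417 [0.5577 0.2433 0.2107] [1.38 0.45 5.57] [ 0.13 -0.43 -0.04] 0.0275
0.207 False 19.6417 [0.5577 0.2434 0.208 ] [ 0.76 -0.38  8.45] [ 0.07 -0.24 -0.04] 0.0274
0.205 False 20.0417 [0.5578 0.2434 0.2062] [-0.11  0.11  9.67] [ 0.05 -0.09  0.  ] 0.0274
0.2035 False 20.4417 [0.5578 0.2434 0.2056] [-1.36  0.18 13.9 ] [-0.1   0.46  0.03] 0.0276
0.2025 False 20.8417 [0.5578 0.2434 0.2055] [-4.3  -1.69 20.5 ] [-0.37  1.09 -0.02] 0.0276
```

```bash
python3 - <<'E'
from plant import robot
x,y=.5570,.2433
for d in(10,20,30,40,50,60,70,78,84,88,90):
    robot.line_to([x,y,.2029],vel=.03,rotation=[180,0,163.3-d])
    robot.pause(.1)
    o=robot.observe(); print(d,round(o["time"],2),o["tool_pos"].round(4),o["ft_force"].round(1),o["torque"].round(2),o["tcp_rot"].round(2),round(o["gripper_width"],4))
    if abs(o["torque"][2])>1.2 or abs(o["ft_force"]).max()>35: break
E
```

```text
10 21.27 [0.5579 0.2433 0.2055] [-2.2 -0.3 17.6] [-0.35  0.38  0.04] [179.9    0.18 153.3 ] 0.0272
20 21.69 [0.5579 0.2431 0.2055] [-1.7 -2.9 17.4] [-0.6   0.51  0.04] [1.7990e+02 1.7000e-01 1.4329e+02] 0.0275
30 22.12 [0.5577 0.2429 0.2055] [-2.9 -2.5 17. ] [-0.95  0.68  0.01] [1.7991e+02 1.6000e-01 1.3328e+02] 0.0275
40 22.54 [0.5576 0.2426 0.2055] [-3.8 -6.4 20. ] [-1.31  1.03  0.04] [1.7992e+02 1.5000e-01 1.2327e+02] 0.027
50 22.97 [0.5573 0.2424 0.2055] [-5.2 -7.  19.8] [-1.46  1.31  0.07] [1.7994e+02 1.5000e-01 1.1327e+02] 0.0276
60 23.39 [0.5571 0.2423 0.2055] [-6.2 -6.9 22. ] [-1.66  1.71  0.04] [1.7995e+02 1.5000e-01 1.0327e+02] 0.0274
70 23.82 [0.5568 0.2423 0.2055] [-8.3 -8.3 23. ] [-1.77  2.1   0.12] [1.7996e+02 1.4000e-01 9.3270e+01] 0.0272
78 24.21 [0.5565 0.2424 0.2055] [-10.2  -7.1  23.3] [-1.67  2.42  0.09] [1.7998e+02 1.4000e-01 8.5270e+01] 0.0276
84 24.57 [0.5563 0.2425 0.2055] [-11.9  -7.7  24.4] [-1.63  2.71  0.08] [1.7999e+02 1.3000e-01 7.9280e+01] 0.0275
88 24.92 [0.5562 0.2425 0.2055] [-12.8  -7.5  25.1] [-1.49  2.93  0.1 ] [-1.800e+02  1.200e-01  7.529e+01] 0.0276
90 25.27 [0.5561 0.2426 0.2055] [-12.4  -7.   24.8] [-1.54  3.03  0.2 ] [-1.7999e+02  1.2000e-01  7.3310e+01] 0.0273
```

```bash
python3 - <<'E'
from plant import robot
from h import *
for x,y,d in((.5562,.2427,90),(.5555,.2422,90),(.5555,.2422,92),):
    robot.line_to([x,y,.2029],vel=.02,rotation=[180,0,163.3-d]); robot.pause(.3)
    o=robot.observe(); print(d,round(o["time"],2),o["tool_pos"].round(4),o["ft_force"].round(1),o["torque"].round(2),o["tcp_rot"].round(2),round(o["gripper_width"],4),o["gripper_force"])
a=robot.grab_frame("wrist"); b=robot.grab_frame("scene")[140:260,230:350]
cv2.imwrite("pics/e.png",np.hstack([cv2.resize(a[110:420,130:430],(400,413)),cv2.resize(b,(400,413),interpolation=2)]))
E
```

```text
90 25.82 [0.5558 0.2424 0.2055] [-7.7 -4.2 22.9] [-0.9   2.13  0.17] [1.7996e+02 4.0000e-02 7.3320e+01] 0.0271 61.59306049346924
90 26.37 [0.5556 0.2422 0.2055] [-5.9 -1.4 19.9] [-0.41  1.45  0.19] [ 1.799e+02 -3.000e-02  7.333e+01] 0.0271 61.291433572769165
92 26.92 [0.5555 0.2422 0.2055] [-6.9 -1.2 20.5] [-0.41  1.59  0.12] [ 1.7992e+02 -3.0000e-02  7.1320e+01] 0.0273 61.55091404914856
```

View pics/e.png

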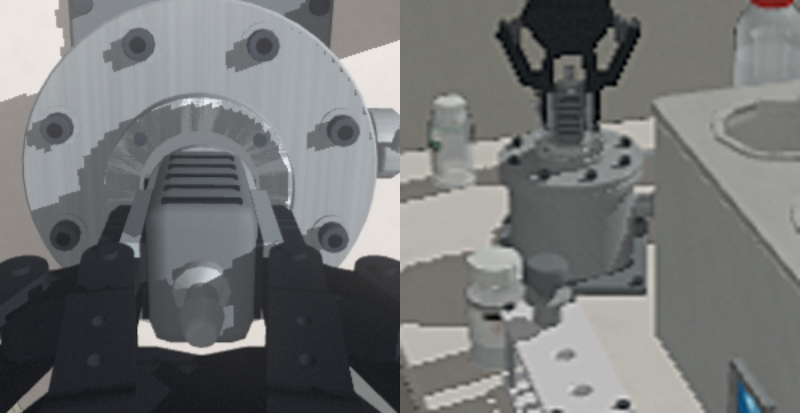

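In the picture the lance is upright, its shoulder is on the port face, and the handle is square in the pads after 92° of turn. The plug, vial and bottle look undisturbed. Handing in.

```bash
python3 -c "
from plant import robot
print(robot.job_done())"
```

```text
the job is handed in; nothing more can be done
None
```

I handed the job in with the lance held upright in the port, its shoulder pressed onto the face and turned 92° clockwise; the plug, vial and bottle looked undisturbed, but I saw no judging result and no clear torque rise at the stop.

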